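# Load a culture tub under the spring flap of a loading channel

### The job

With one fingertip press down the long tab beside the steel channel, so that its spring-closed flap swings up, and while holding it open push the square lidded tub under it with the other finger until the tub is fully home at the end stop. Then let the flap close behind the tub. The flap must not drop on, rub or be rammed by the tub; only push the tub, do not grip or lift it, and leave the cups and the bottle alone.

Things in the scene. Friction and masses are not known exactly. Their poses are not given: they have to be found in the camera images.
- channel: Fixed steel channel. Origin: on the table, on the lane's centre line, under the front face of the flap's lip. x runs along the lane in the pushing direction, y to the low-wall side, z up. Floor 3 mm thick, x -162 (open end) to +100. Lane y -42 to +42. Hinge-side wall (y -46 to -42) 50 mm high, low wall (y 42 to 46) 22 mm. Open above except under the flap's cover. All mm, channel frame.
- end_stop (a point): Middle of the end stop's face at the far end of the lane: channel x +97, y 0, z 20 mm. The stop is 4 mm thick and 36 mm high.
- flap_angle (a joint): Flap angle, rad: 0 shut (spring), 0.70 fully open at its stop. Cover, lip and tab turn as one about an axis parallel to channel x at channel y -46, z 58 mm, i.e. crosswise to the lane: tab down, cover up. Pushing the lip along the lane never opens it. The tub passes under the lip from about 0.50 up. Holding it open takes about 6 N down on the tab, equal along its length; let go, it shuts.
- flap: The flap: aluminium cover, lip and press tab in one piece. Origin on the hinge axis above the channel's origin, axes as the channel's when shut. Cover, shut: 3 mm plate at z 58, channel x 0 to 90, y -46 to -14; the rest of the lane (y -14 to +42) is free for a finger to pass beside it. Swinging, it reaches out to y -5 at most. Fully open, its top edge is about 80 mm above the table.
- lip (a point): Lower edge of the lip hanging from the cover's front end: plate 3 mm thick (channel x 0 to 3), y -30 to -14, down to z 34 mm when shut, so it blocks the tub. Point at its middle: x 1.5, y -22, z 34 mm; moves with the flap. Fully open, the lip's lowest point is about 50 mm above the table.
- tab_top (a point): Middle, on top, of the flap's press tab, outside the hinge-side wall: channel x -62.5, y -78.5, z 47.5 mm when shut; moves with the flap. Tab: flat strip, channel x -150 to 25, y -92 to -65. Pressed at y -75 it comes down to about z 20 to 25 with the flap fully open, then slopes steeply down and outward, outer edge at y -74. A fingertip can slide along it while holding it down.
- tub: Loose closed square tub of clear plastic with plants inside, 84 mm long (its x) by 76 mm wide (its y) by 42 mm high, 150 to 310 g. Origin: centre of its underside. It stands on the channel floor before the flap, front end 8 to 33 mm short of the lip, about square in the lane. At home against the end stop its origin is at channel x +55, its rear face at +13 mm.
- cup_a: Bystander: round clear open cup with a plant, 90 mm across the rim, 55 mm high. Origin: centre of its underside. Stands beyond the tab.
- cup_b: Bystander: a cup like the other, on the low-wall side of the channel.
- wash_bottle: Bystander: white plastic bottle, 64 mm across, about 165 mm high, on the low-wall side near the end stop. Origin: centre of its underside.
There are look-alikes about, which are no part of the job. Leave any yellow look-alike of the tub alone.

How it is judged:
By the outcome, as a careful person would: the job done as asked, in the order asked, and still so for the second after the job is handed in, with the robot touching nothing.
It also fails if it takes over 48 s, if anything falls off the work surface, if the arm or the gripper's body presses on something with over 40 N, if the wrist force passes 120 N, or if a joint passes its speed limit or range.

### The arm

A 7-joint arm with a two-finger parallel gripper is mounted at the origin on the work surface. World frame = base frame: x ahead of the robot, y to its left, z up, the work surface at z = 0. Lengths are in m, angles in rad, forces in N, time in s.
With the tool pointing down it reaches from about 0.4 to 0.85 m from the base axis. Payload 10.4 kg.
Tool frame: the origin (TCP) lies between the finger pads; the fingertips stand 11 mm ahead of it and the grasp point (between the pads) lies 8 mm behind it; x points along the fingers, y is the direction in which the jaws open and shut, and the axes are right-handed (so a half turn about x gives the same grasp; the last joint's range is limited). The gripper opens to 87 mm and grips with 3 to 60 N. Pads are 19 mm wide; open, the fingers measure 117 mm over their backs; the gripper's body (75 mm by 190 mm) begins 51 mm behind the grasp point.
Start: joints at [-1.293, 0.332, -0.065, 1.46, 0.022, 1.35, -0.088], TCP at [0.185, 0.597, 0.198] pointing down, gripper open.
Joint ranges: [-2.6, 2.6], [-0.5, 2.12], [-1.47, 1.34], [0.16, 2.42], [-1.27, 4.41], [0.06, 2.06], [-2.6, 2.6]. Speed limits (rad/s): [2.22, 2.22, 2.79, 2.79, 3.14, 3.14, 3.14].

### API

Orientations are given as a unit quaternion [x, y, z, w].
In Python, from bench import r, cams, ticket gives the robot as it stands. The module is installed in compiled form; this text tells all that it offers.
- The arm moves only by the tool drive_tool, never from a script. Its argument "moves" is text: rows parted by semicolons, each of 5 numbers parted by spaces: the shift along the world's x, y, z in m, then the turn about the world's z in degrees, then the closure, from 0 (fully open) to 1 (shut). In form: x y z twist grip; .... A call has 1 to 20 rows; each row shifts and turns the commanded pose from where the row before left it; what a row does not reach is not made up. A row lasts 1/8 s, in which the tool goes at most 62.5 mm and 10.7 degrees, less where a joint would pass 70% of its speed; a pose out of reach is approached as far as the arm can. A call is refused whole if a number of a shift passes 0.0625 or a number of a turn 10.7, either way. A call with a gripper value outside its range is refused whole. The fingers move at their own pace and stop on an object; "newtons" is the grip in N (left out, the last holds). Time passes only in rows, so rows that do not move let the fingers close. It gives the time, the measured TCP pose, the force and the opening at its end, in the units of the state.
- r.read_state(): the state, without advancing time (a new reading comes with each control period).
- cams.camera(name): name is "scene" or "top" or "wrist"; returns a dict with "color" (400x640x3 uint8, red, green, blue), "fx", "fy", "cx", "cy" (pixels), "distortion" ([k1, k2, p1, p2, k3] as OpenCV has them; the pictures are not rectified), "extrinsics" (4x4, takes a point from camera to world coordinates). Camera axes: x right, y down, z forward; pixel columns grow to the right and rows downward; lengths in m; the calibration is good to about 2 mm. A picture is of the moment at which its call begins. There is no depth.
- ticket.close_job(): hands the job in, once; it reports no verdict.
The state is a dict: "time": time; "joint_positions": joint angles; "joint_vel": joint speeds; "joint_torque": joint torques, N m; "ee_pos": TCP position; "eef_rot": TCP orientation; "ft_force": force on the tool from outside, world axes, zero at the start; "torque": the same for the moment, N m; "width": finger opening in m.
Only numpy, scipy, OpenCV 4.12 (cv2) and the standard library are available. Lean on these libraries where they do the work, as an engineer would, in place of code of your own. Each camera call takes 0.05 s, during which the arm holds its last target.

## Working session

There is one attempt and no reset: what is moved stays moved. The work goes in short steps, Python scripts to look and compute and a tool call to move; the robot and the scene stay as the last step left them, time stands still between calls to the robot, and variables do not carry over. Pictures are saved under pics/ and viewed, and the job is handed in when it is done.

Besides the shell and the picture viewer there is one more tool, called as name(argument=value, ...) on one line, values as JSON. drive_tool: Moves the arm, as the interface text tells. Its arguments: {"type":"object","properties":{"moves":{"type":"string"},"newtons":{"type":"number"}},"required":["moves"]}

```bash
mkdir -p pics; cat > h.py <<'E'
import numpy as np, cv2
from bench import r,cams,ticket
def snap(n,fn):
    c=cams.camera(n); cv2.imwrite(fn,c["color"][:,:,::-1]); 
    np.savez(fn.replace('.png','.npz'),**{k:np.array(v) for k,v in c.items()})
    return c
def load(fn): return dict(np.load(fn.replace('.png','.npz')))
def K(c): return np.array([[c["fx"],0,c["cx"]],[0,c["fy"],c["cy"]],[0,0,1]],float)
def px2w(c,uv,z):
    uv=np.array(uv,float).reshape(-1,1,2)
    n=cv2.undistortPoints(uv,K(c),np.array(c["distortion"],float)).reshape(-1,2)
    E=np.array(c["extrinsics"]); d=np.c_[n,np.ones(len(n))]@E[:3,:3].T; o=E[:3,3]
    return o+d*((np.broadcast_to(z,len(n))-o[2])/d[:,2])[:,None]
def w2px(c,P):
    E=np.linalg.inv(np.array(c["extrinsics"]))
    return cv2.projectPoints(np.array(P,float).reshape(-1,3),cv2.Rodrigues(E[:3,:3])[0],E[:3,3],K(c),np.array(c["distortion"],float))[0].reshape(-1,2)
def crop(fn,out,x0,y0,x1,y1,s):
    im=cv2.imread(fn)[y0:y1,x0:x1]; cv2.imwrite(out,cv2.resize(im,None,fx=s,fy=s,interpolation=cv2.INTER_CUBIC))
E
python3 - <<'E'
from h import *
for n in ("scene","top","wrist"):
    c=snap(n,f"pics/{n}0.png"); print(n,c["fx"],np.round(c["extrinsics"],3).tolist())
print(r.read_state())
E
```

```text
scene 513.050189311514 [[0.111, 0.734, -0.67, 1.258], [0.994, -0.08, 0.078, -0.055], [0.004, -0.674, -0.739, 0.853], [0.0, 0.0, 0.0, 1.0]]
top 400.83293763533317 [[-0.012, -0.984, 0.175, 0.399], [-1.0, 0.011, -0.009, 0.025], [0.007, -0.175, -0.985, 0.971], [0.0, 0.0, 0.0, 1.0]]
wrist 342.1510555600358 [[0.296, 0.922, 0.25, 0.117], [0.955, -0.285, -0.08, 0.617], [-0.002, 0.263, -0.965, 0.384], [0.0, 0.0, 0.0, 1.0]]
{'time': 0.15, 'joint_positions': array([-1.29258411,  0.33274085, -0.06466969,  1.46072688,  0.02163201,
        1.34988726, -0.08851548]), 'joint_vel': array([ 0.00075516, -0.00133556, -0.00036786, -0.00144131,  0.00022546,
       -0.00087144,  0.00056595]), 'joint_torque': array([ 8.37799817e-04, -6.23635054e+01,  2.47330090e-02, -3.90140390e+01,
       -6.12486480e-02,  3.72821640e-02,  1.24779281e-04]), 'ee_pos': array([0.18512396, 0.59663444, 0.19743809]), 'eef_rot': array([ 0.10558368,  0.69914909, -0.10633601,  0.69909605]), 'ft_force': array([0.03083372, 0.55133625, 0.23337   ]), 'torque': array([-0.00939052,  0.00970237,  0.02039605]), 'width': 0.08694434784282462}
```

View pics/scene0.png

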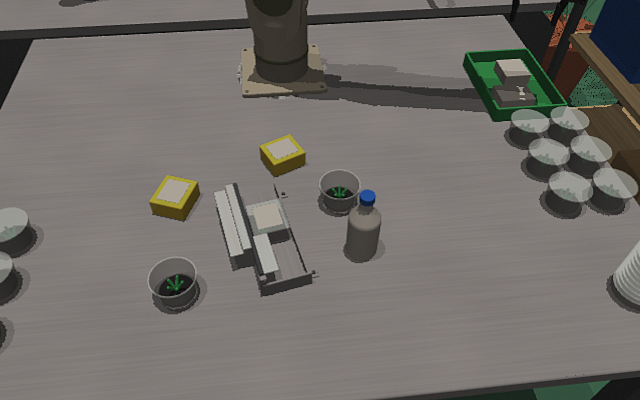

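View pics/top0.png

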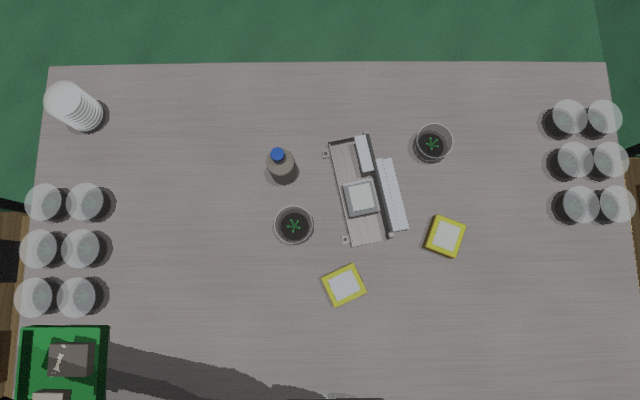

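View pics/wrist0.png

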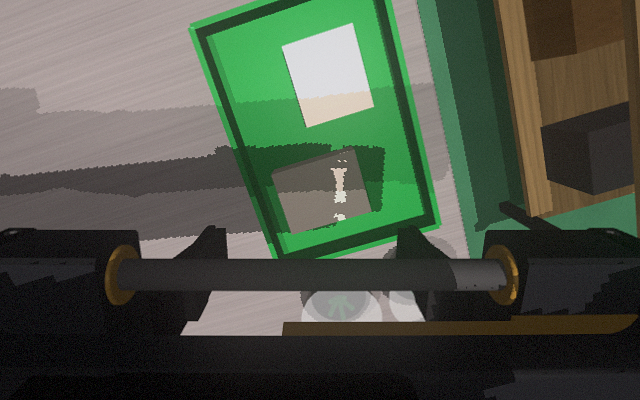

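```bash
python3 -c "
from h import *
crop('pics/top0.png','pics/top0c.png',310,120,420,255,5)
crop('pics/scene0.png','pics/scene0c.png',205,170,325,300,5)"
```

```text
(no output)
```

View pics/top0c.png

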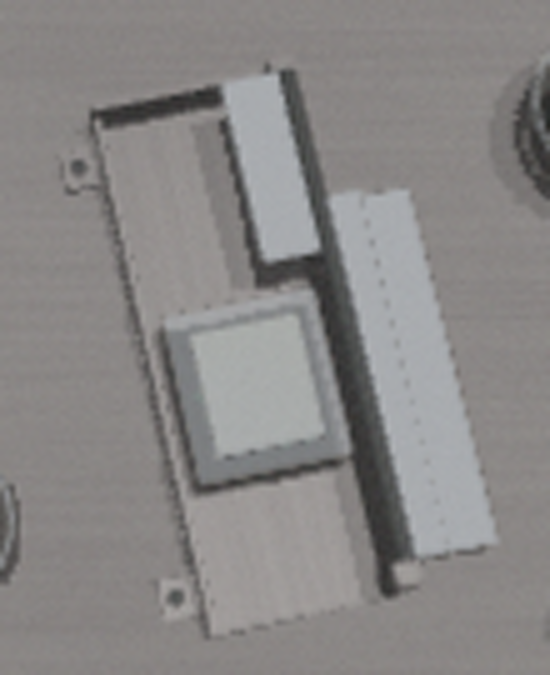

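View pics/scene0c.png

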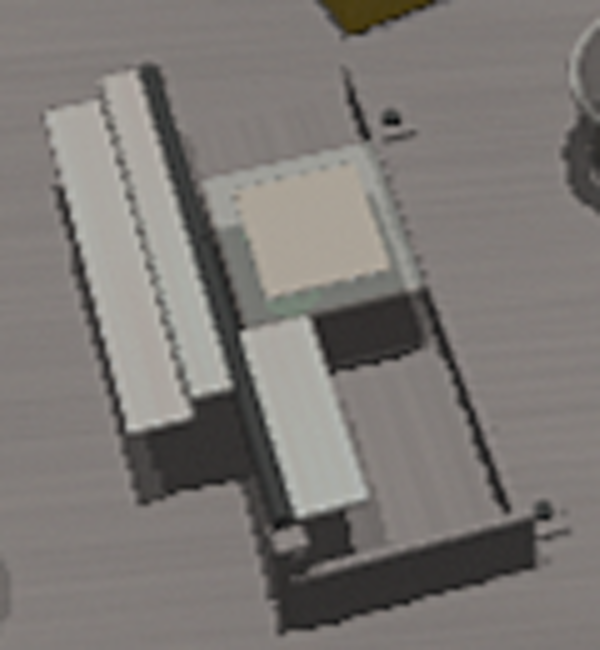

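```bash
cat > fit.py <<'E'
from h import *
from scipy.optimize import least_squares
T=load('pics/top0.png');S=load('pics/scene0.png')
top=[((263,265),(0,-14,59.5)),((322,250),(0,-46,59.5)),((222,85),(90,-14,59.5)),((280,70),(90,-46,59.5)),((410,190),(25,-92,47.5)),((495,543),(-150,-92,47.5)),((210,635),(-162,46,3))]
sc=[((243,330),(0,-46,59.5)),((312,318),(0,-14,59.5)),((368,497),(90,-14,59.5)),((292,518),(90,-46,59.5)),((130,433),(25,-92,47.5)),((45,115),(-150,-92,47.5)),((280,635),(101,-46,0)),((535,565),(101,46,0)),((192,413),(25,-65,47.5)),((100,100),(-150,-65,47.5))]
tp=np.array([a for a,b in top])/5+[310,120]; sp=np.array([a for a,b in sc])/5+[205,170]
tP=np.array([b for a,b in top])/1e3; sP=np.array([b for a,b in sc])/1e3
def c2w(p,P):
    P=np.atleast_2d(P); c,s=np.cos(p[2]),np.sin(p[2])
    return np.c_[p[0]+c*P[:,0]-s*P[:,1],p[1]+s*P[:,0]+c*P[:,1],P[:,2]]
def f(p): return np.r_[(w2px(T,c2w(p,tP))-tp).ravel(),(w2px(S,c2w(p,sP))-sp).ravel()]
if __name__=="__main__":
    a=least_squares(f,[.5,-.05,.2],loss='soft_l1'); print(a.x,np.degrees(a.x[2])); print(np.round(f(a.x).reshape(-1,2),1).tolist())
    a1=least_squares(lambda p:f(p)[:14],[.5,-.05,.2]);a2=least_squares(lambda p:f(p)[14:],[.5,-.05,.2]);print(a1.x,a2.x)
    p=a.x; R=lambda q:np.array([[np.cos(p[2]),-np.sin(p[2])],[np.sin(p[2]),np.cos(p[2])]]).T@(q-p[:2])
    # tub top corners
    for c,o,s,pts in((T,[310,120],5,[(165,325),(312,290),(352,455),(200,490)]),(S,[205,170],5,[(205,182),(370,142),(420,290),(243,328)])):
        W=px2w(c,np.array(pts)/s+o,.042+.003)
        print([np.round(R(w[:2])*1e3,1).tolist() for w in W])
E
python3 fit.py
```

```text
[ 0.62694771 -0.05945311  0.20509426] 11.75103545114612
[[-0.2, -1.1], [1.2, -0.9], [-0.8, -1.0], [0.6, -0.7], [-0.9, -1.5], [0.5, -1.0], [-0.6, -0.2], [-3.0, 0.3], [-0.8, -1.3], [0.3, -0.5], [-1.3, -0.2], [-0.3, -0.7], [-0.4, -1.1], [4.7, -1.5], [-0.4, -0.3], [1.2, -0.2], [1.1, -1.0]]
[ 0.62479072 -0.05948428  0.20316663] [ 0.62858837 -0.05959187  0.20013424]
[[-18.0, 35.9], [-16.3, -36.1], [-97.4, -35.7], [-98.1, 37.6]]
[[-90.8, -35.4], [-91.2, 36.0], [-8.0, 33.6], [-11.2, -38.6]]
```

```bash
python3 - <<'E'
from h import *
from scipy.spatial.transform import Rotation as Ro
T=load('pics/top0.png');S=load('pics/scene0.png')
p=[.6267,-.0595,.2035];c,s=np.cos(p[2]),np.sin(p[2])
def toC(w): d=np.array(w[:2])-p[:2]; return np.round(1e3*np.array([c*d[0]+s*d[1],-s*d[0]+c*d[1]]),0)
for n,cam,uv,z in [("bottlecap top",T,(278,154),.165),("bottle top scene",S,(367,194),.165),("bottle base T",T,(283,174),.0),("bottle base S",S,(361,250),0.0),("cup_b",T,(294,223),.05),("cupb S",S,(339,180),.055),("cup_a",T,(433,142),.05),("yellow1",T,(447,236),.045),("yellow2",T,(344,285),.045)]:
    w=px2w(cam,uv,z)[0]; print(n,np.round(w,3),toC(w))
R=Ro.from_quat(r.read_state()['eef_rot']).as_matrix(); print(np.round(R,3))
y=R[:,1]; print("jaw angle",np.degrees(np.arctan2(y[1],y[0])), "channel y", np.degrees(np.arctan2(c,-s)))
for cx in(-115,3.5):
    for cy in(-31.5,): print(cx, p[0]+c*cx/1e3-s*cy/1e3, p[1]+s*cx/1e3+c*cy/1e3)
E
```

```text
bottlecap top [0.643 0.113 0.165] [ 51. 166.]
bottle top scene [0.645 0.115 0.165] [ 53. 167.]
bottle base T [0.642 0.118 0.   ] [ 50. 171.]
bottle base S [0.65  0.115 0.   ] [ 58. 167.]
cup_b [0.512 0.087 0.05 ] [-82. 167.]
cupb S [0.5   0.089 0.055] [-94. 172.]
cup_a [ 0.705 -0.247  0.05 ] [  39. -199.]
yellow1 [ 0.478 -0.267  0.045] [-187. -174.]
yellow2 [ 0.37  -0.026  0.045] [-244.   85.]
[[-0.     0.296  0.955]
 [-0.001  0.955 -0.296]
 [-1.    -0.001  0.   ]]
jaw angle 72.76354439358907 channel y 101.65969113091225
-115 0.5204390958332525 -0.1135913139576523
3.5 0.6364938760268749 -0.08964266067171583
```

drive_tool(moves="0 0 0.03 0 0.17; 0.021 -0.0444 0 1.8 0.17; 0.021 -0.0444 0 1.8 0.17; 0.021 -0.0444 0 1.8 0.17; 0.021 -0.0444 0 1.8 0.17; 0.021 -0.0444 0 1.8 0.17; 0.021 -0.0444 0 1.8 0.17; 0.021 -0.0444 0 1.8 0.17; 0.021 -0.0444 0 1.8 0.17; 0.021 -0.0444 0 1.8 0.17; 0.021 -0.0444 0 1.8 0.17; 0.021 -0.0444 0 1.8 0.17; 0.021 -0.0444 0 1.8 0.17; 0.021 -0.0444 0 1.8 0.17; 0.021 -0.0444 0 1.8 0.17; 0.021 -0.0444 0 1.8 0.17; 0.021 -0.0444 0 1.8 0.17; 0 0 0 0 0.17; 0 0 0 0 0.17", newtons=40)

```text
time: 2.52
ee_pos: [0.5209, -0.113, 0.2277]
eef_rot: [-0.071, 0.704, 0.071, 0.703]
ft_force: [-0.5, -0.2, 0.3]
width: 0.0724
```

```bash
python3 - <<'E'
from h import *
for n in ("scene","top","wrist"): snap(n,f"pics/{n}1.png")
crop('pics/top1.png','pics/top1c.png',300,110,430,260,4)
crop('pics/scene1.png','pics/scene1c.png',190,100,340,300,3)
E
```

```text
(no output)
```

View pics/wrist1.png

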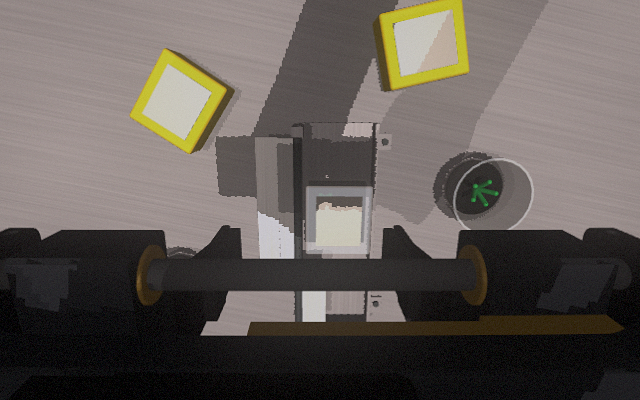

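View pics/scene1c.png

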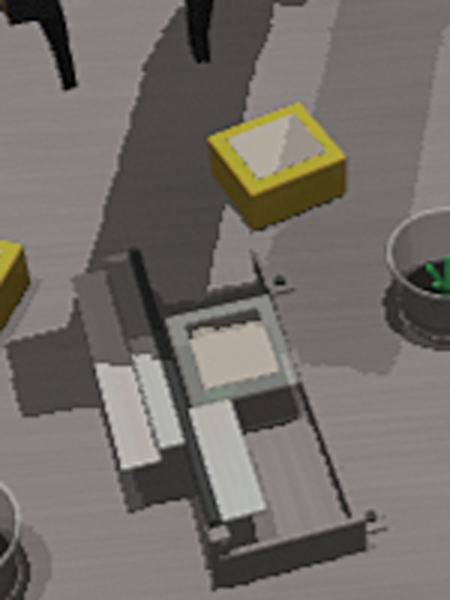

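```bash
python3 - <<'E'
from h import *
crop('pics/wrist1.png','pics/wrist1c.png',240,110,400,330,3)
E
```

```text
(no output)
```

View pics/wrist1c.png

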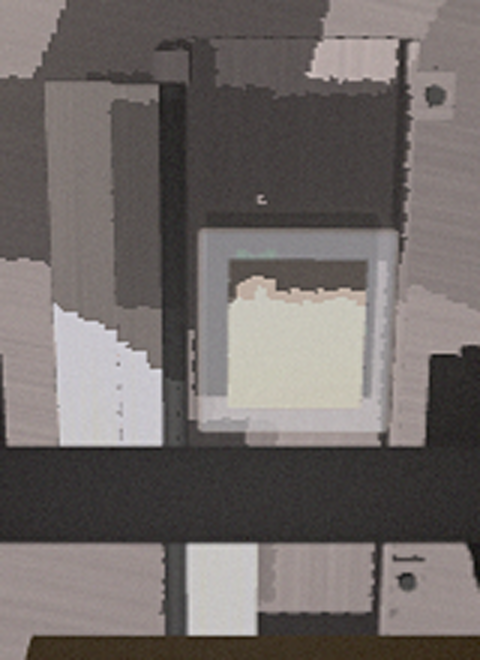

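```bash
python3 - <<'E'
from h import *
W=load('pics/wrist1.png')
p=[.6267,-.0595,.2035];c,s=np.cos(p[2]),np.sin(p[2])
def toC(w): d=np.array(w[:2])-p[:2]; return np.round(1e3*np.array([c*d[0]+s*d[1],-s*d[0]+c*d[1]]),1)
for n,uv,z in [("tub rear L",(198,229),.045),("tub rear R",(399,229),.045),("tub front L",(190,420),.045),("tub front L2",(197,432),.045),("tub front R",(386,432),.045),("tab rear outer",(45,83),.0475),("tab rear inner",(110,98),.0475),("lane end",(190,38),.003),("lane end lowwall",(410,40),.022),("cover end L",(258,545),.0595),("stop top",(375,612),.036)]:
    print(n,toC(px2w(W,np.array(uv)/3+[240,110],z)[0]))
E
```

```text
tub rear L [-93.4 -37. ]
tub rear R [-93.4  37.6]
tub front L [-16.5 -40.5]
tub front L2 [-11.4 -37.8]
tub front R [-11.3  36.4]
tab rear outer [-147.5  -91.1]
tab rear inner [-142.2  -68.2]
lane end [-160.5  -40.5]
lane end lowwall [-160.9   42.6]
cover end L [ 29.8 -13.9]
stop top [76.1 37.2]
```

drive_tool(moves="0 0 -0.04 0 0.17; 0 0 -0.04 0 0.17; 0 0 -0.04 0 0.17; 0 0 -0.03 0 0.17; 0 0 0 0 0.17; 0 0 0 0 0.17")

```text
time: 3.42
ee_pos: [0.5219, -0.1131, 0.0794]
eef_rot: [-0.071, 0.703, 0.072, 0.704]
ft_force: [0.3, -0.6, -0.0]
width: 0.0725
```

```bash
python3 - <<'E'
from h import *
for n in ("scene","top","wrist"): snap(n,f"pics/{n}2.png")
crop('pics/scene2.png','pics/scene2c.png',190,100,340,300,3)
E
```

```text
(no output)
```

View pics/wrist2.png

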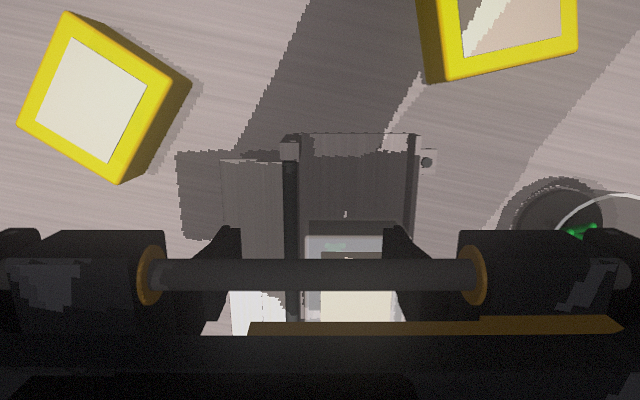

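View pics/scene2c.png

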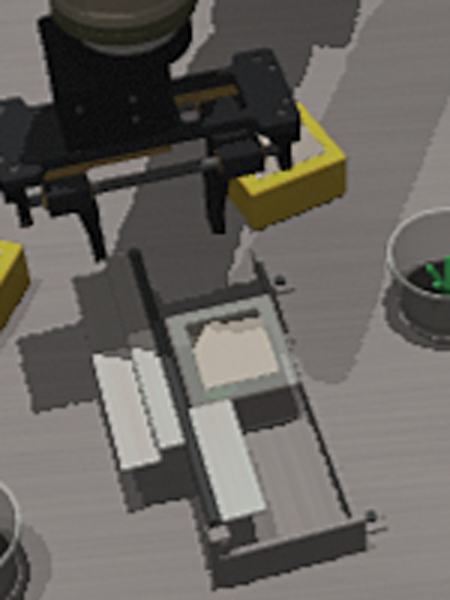

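```bash
python3 - <<'E'
from h import *
crop('pics/scene2.png','pics/scene2d.png',190,110,300,200,7)
crop('pics/top2.png','pics/top2d.png',320,150,440,260,5)
S=load('pics/scene2.png')
p=[.6267,-.0595,.2035];c,s=np.cos(p[2]),np.sin(p[2])
def toC(w): d=np.array(w[:2])-p[:2]; return np.round(1e3*np.array([c*d[0]+s*d[1],-s*d[0]+c*d[1]]),1)
print(toC([.5219,-.1131]))
for uv in((102,260),(222,232)): print(toC(px2w(S,np.array(uv)/3+[190,100],.068)[0]))
E
```

```text
[-113.5  -31.3]
[-138.   -69.5]
[-138.9   17. ]
```

View pics/scene2d.png

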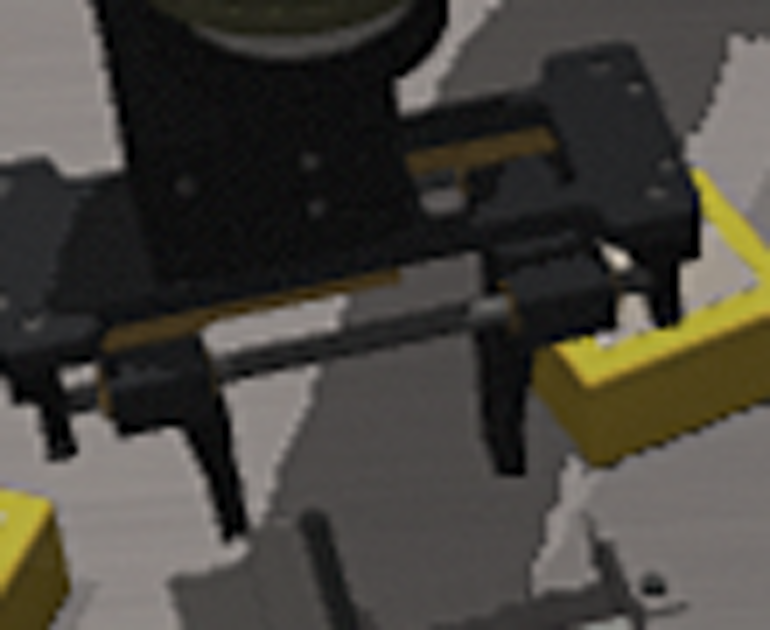

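View pics/top2d.png

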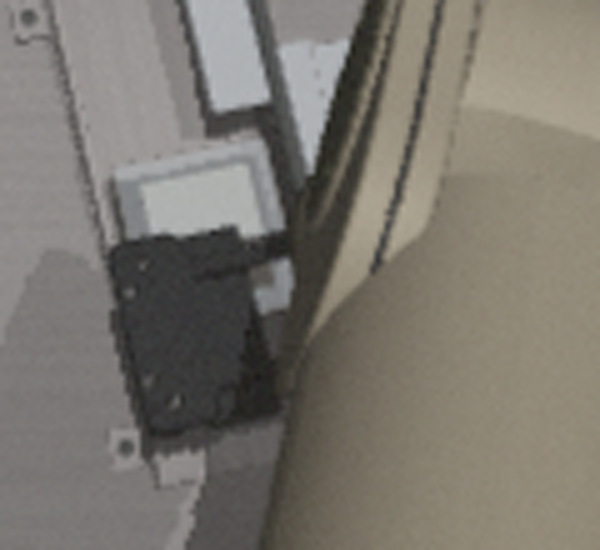

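```bash
python3 - <<'E'
from h import *
S=load('pics/scene2.png')
p=[.6267,-.0595,.2035];c,s=np.cos(p[2]),np.sin(p[2])
def c2w(x,y,z): return [p[0]+(c*x-s*y)/1e3,p[1]+(s*x+c*y)/1e3,z/1e3]
for y in(-82.5,-67.5,5,20):
    for z in (68,87,138): print(y,z,np.round((w2px(S,c2w(-113.5,y,z))[0]-[190,110])*7))
print(r.read_state()['ee_pos'],np.round((w2px(S,r.read_state()['ee_pos'])[0]-[190,110])*7))
E
```

```text
-82.5 68 [211. 604.]
-82.5 87 [203. 561.]
-82.5 138 [179. 437.]
-67.5 68 [261. 593.]
-67.5 87 [254. 549.]
-67.5 138 [232. 425.]
5 68 [500. 538.]
5 87 [496. 494.]
5 138 [483. 370.]
20 68 [549. 527.]
20 87 [545. 483.]
20 138 [534. 359.]
[ 0.52208902 -0.1133139   0.07946097] [377. 539.]
```

drive_tool(moves="0 0 -0.01 0 0.17; 0 0 -0.007 0 0.17; 0 0 -0.002 0 0.17; 0 0 -0.002 0 0.17; 0 0 0 0 0.17")

```text
time: 4.2
ee_pos: [0.5212, -0.1135, 0.057]
eef_rot: [-0.071, 0.704, 0.071, 0.703]
ft_force: [0.1, 0.9, 0.3]
width: 0.0724
```

drive_tool(moves="0 0 -0.002 0 0.17; 0 0 -0.002 0 0.17; 0 0 0 0 0.17")

```text
time: 4.58
ee_pos: [0.5211, -0.1134, 0.0529]
eef_rot: [-0.071, 0.704, 0.071, 0.703]
ft_force: [-0.5, -0.2, 1.2]
width: 0.072
```

```bash
python3 - <<'E'
from h import *
print(r.read_state()['ft_force'])
for n in ("scene","wrist"): snap(n,f"pics/{n}3.png")
crop('pics/scene3.png','pics/scene3d.png',190,110,300,260,5)
E
```

```text
[-0.51986294 -0.22750507  1.21657907]
```

View pics/scene3d.png

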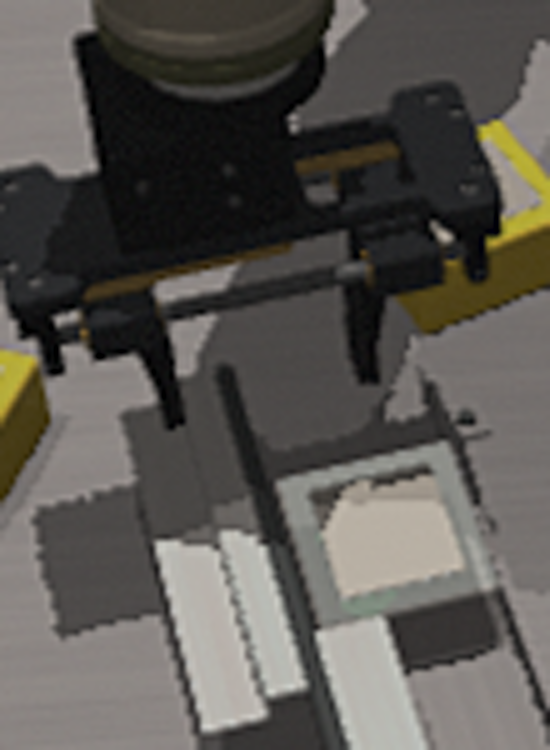

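View pics/wrist3.png

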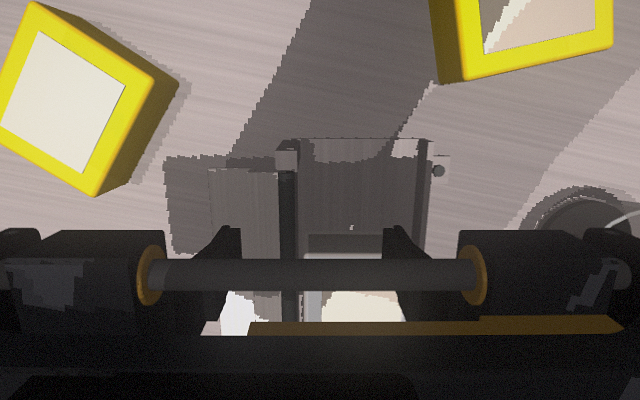

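drive_tool(moves="0 0 -0.002 0 0.17; 0 0 -0.002 0 0.17; 0 0 0 0 0.17")

```text
time: 5.05
ee_pos: [0.521, -0.1134, 0.0489]
eef_rot: [-0.071, 0.704, 0.071, 0.703]
ft_force: [-0.2, 0.4, 1.0]
width: 0.0723
```

drive_tool(moves="0 0 -0.002 0 0.17; 0 0 -0.002 0 0.17; 0 0 0 0 0.17")

```text
time: 5.42
ee_pos: [0.5211, -0.1134, 0.0449]
eef_rot: [-0.071, 0.704, 0.071, 0.703]
ft_force: [-0.1, -0.9, -0.8]
width: 0.0719
```

```bash
python3 - <<'E'
from h import *
snap("scene","pics/scene4.png")
crop('pics/scene4.png','pics/scene4d.png',190,110,300,260,5)
E
```

```text
(no output)
```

View pics/scene4d.png

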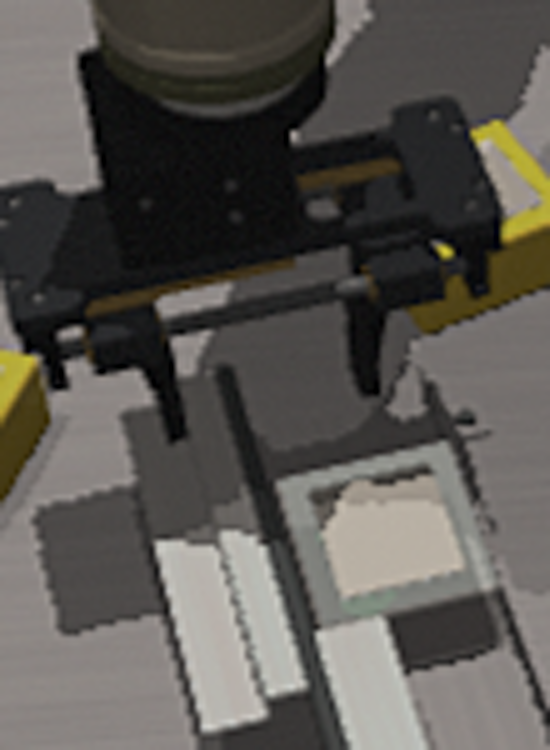

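```bash
python3 - <<'E'
from h import *
S=load('pics/scene4.png')
p=[.6267,-.0595,.2035];c,s=np.cos(p[2]),np.sin(p[2])
def toC(w): d=np.array(w[:2])-p[:2]; return np.round(1e3*np.array([c*d[0]+s*d[1],-s*d[0]+c*d[1]]),1)
print(toC(r.read_state()['ee_pos']))
for z in(.034,.045,.053,.06): print(z,[toC(px2w(S,np.array(uv)/5+[190,110],z)[0]) for uv in((178,438),(370,393))])
E
```

```text
[-114.3  -31.5]
0.034 [array([-138. ,  -70.3]), array([-138.4,   14.6])]
0.045 [array([-127.9,  -71. ]), array([-128.2,   12.7])]
0.053 [array([-120.5,  -71.6]), array([-120.9,   11.4])]
0.06 [array([-114.,  -72.]), array([-114.4,   10.2])]
```

drive_tool(moves="0 0 -0.002 0 0.17; 0 0 -0.002 0 0.17; 0 0 0 0 0.17")

```text
time: 5.85
ee_pos: [0.521, -0.1134, 0.0409]
eef_rot: [-0.071, 0.704, 0.071, 0.703]
ft_force: [-0.1, -0.0, -0.1]
width: 0.072
```

drive_tool(moves="0 0 -0.002 0 0.17; 0 0 -0.002 0 0.17; 0 0 0 0 0.17")

```text
time: 6.22
ee_pos: [0.521, -0.1134, 0.0369]
eef_rot: [-0.071, 0.704, 0.071, 0.703]
ft_force: [-0.9, -1.1, 0.3]
width: 0.0725
```

drive_tool(moves="0 0 -0.002 0 0.17; 0 0 -0.002 0 0.17; 0 0 0 0 0.17")

```text
time: 6.6
ee_pos: [0.521, -0.1134, 0.0329]
eef_rot: [-0.071, 0.704, 0.071, 0.703]
ft_force: [0.4, -0.1, -0.1]
width: 0.0726
```

```bash
python3 - <<'E'
from h import *
snap("scene","pics/scene5.png");snap("wrist","pics/wrist5.png")
crop('pics/scene5.png','pics/scene5d.png',190,120,290,220,6)
crop('pics/wrist5.png','pics/wrist5d.png',160,120,480,340,2)
E
```

```text
(no output)
```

View pics/scene5d.png

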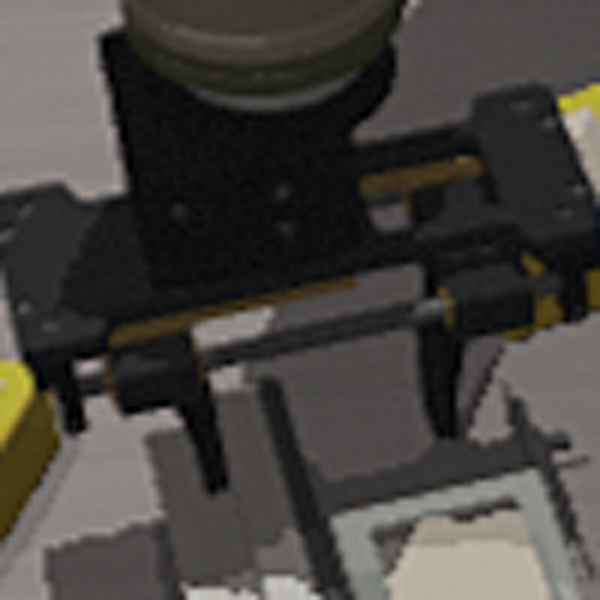

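View pics/wrist5d.png

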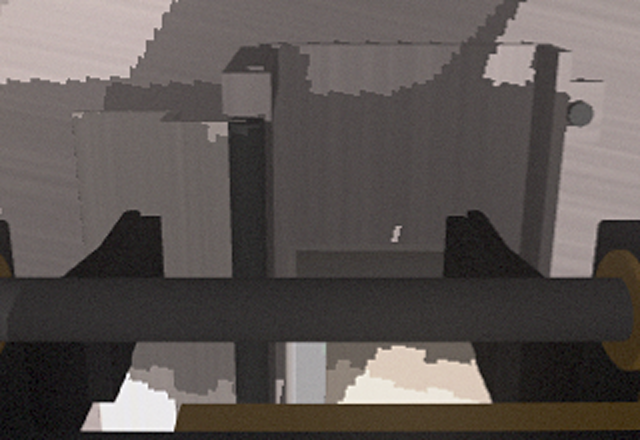

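```bash
python3 - <<'E'
from h import *
S=load('pics/scene5.png')
p=[.6267,-.0595,.2035];c,s=np.cos(p[2]),np.sin(p[2])
def toC(w): d=np.array(w[:2])-p[:2]; return np.round(1e3*np.array([c*d[0]+s*d[1],-s*d[0]+c*d[1]]),1)
print(toC(r.read_state()['ee_pos']),r.read_state()['ft_force'])
for z in(.04,.045,.05,.055,.06): print(z,[toC(px2w(S,np.array(uv)/6+[190,120],z)[0]) for uv in((215,492),(450,438))])
E
```

```text
[-114.3  -31.5] [ 0.0739085   0.33099936 -1.15111309]
0.04 [array([-120. ,  -72.8]), array([-119.7,   12.4])]
0.045 [array([-115.5,  -73.1]), array([-115.1,   11.6])]
0.05 [array([-110.9,  -73.4]), array([-110.6,   10.7])]
0.055 [array([-106.4,  -73.7]), array([-106.1,    9.9])]
0.06 [array([-101.8,  -74. ]), array([-101.5,    9.1])]
```

drive_tool(moves="0 0 -0.002 0 0.17; 0 0 -0.002 0 0.17; 0 0 0 0 0.17")

```text
time: 7.08
ee_pos: [0.521, -0.1134, 0.0289]
eef_rot: [-0.071, 0.704, 0.071, 0.703]
ft_force: [0.4, -0.0, 0.7]
width: 0.0723
```

drive_tool(moves="0 0 -0.002 0 0.17; 0 0 -0.002 0 0.17; 0 0 0 0 0.17")

```text
time: 7.45
ee_pos: [0.521, -0.1134, 0.0249]
eef_rot: [-0.071, 0.704, 0.071, 0.703]
ft_force: [-0.5, -0.0, -0.8]
width: 0.0722
```

```bash
python3 - <<'E'
from h import *
snap("scene","pics/scene6.png");snap("wrist","pics/wrist6.png")
crop('pics/scene6.png','pics/scene6d.png',190,120,310,290,4)
crop('pics/wrist6.png','pics/wrist6d.png',160,120,480,340,2)
print([np.round(r.read_state()['ft_force'],1)])
E
```

```text
[array([ 0.4,  0.1, -0.1])]
```

View pics/scene6d.png

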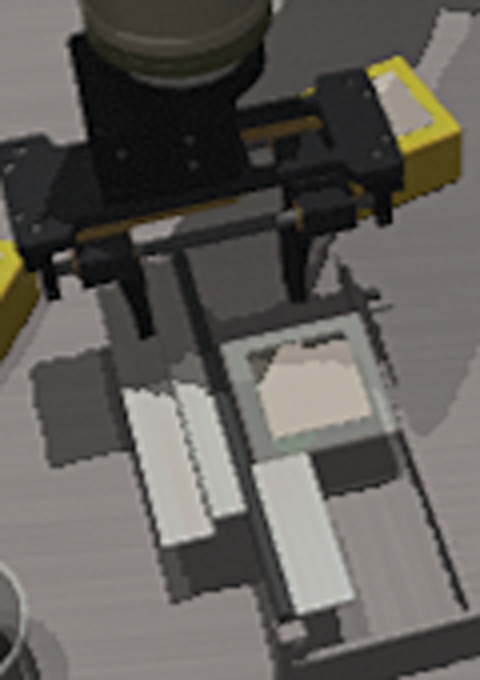

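View pics/wrist6d.png

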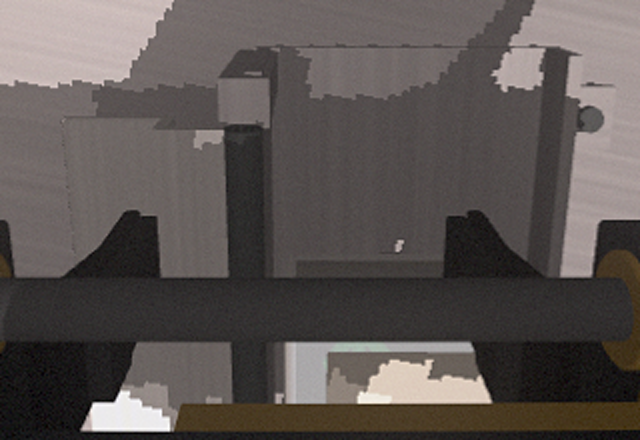

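```bash
python3 - <<'E'
from h import *
from scipy.spatial.transform import Rotation as Ro
W=load('pics/wrist6.png');S=load('pics/scene6.png')
st=r.read_state(); R=Ro.from_quat(st['eef_rot']).as_matrix(); t=st['ee_pos']
w=st['width']/2
im=cv2.imread('pics/wrist6.png'); ims=cv2.imread('pics/scene6.png')
ims=cv2.resize(ims[120:220,180:300],None,fx=6,fy=6,interpolation=cv2.INTER_CUBIC)
for sg in(-1,1):
  for d,col in((.011,(0,0,255)),(-.008,(0,255,0)),(-.024,(255,0,255)),(-.059,(255,255,0))):
    for e in(0,.015):
     for zz in(-.0095,.0095):
      P=t+R@np.array([d,sg*(w+e),zz])
      a=w2px(W,P)[0]; b=w2px(S,P)[0]
      cv2.circle(im,tuple(int(v) for v in a),2,col,-1); cv2.circle(ims,tuple(int(v) for v in (b-[180,120])*6),2,col,-1)
cv2.imwrite('pics/ow.png',im);cv2.imwrite('pics/os.png',ims)
E
```

```text
(no output)
```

View pics/ow.png

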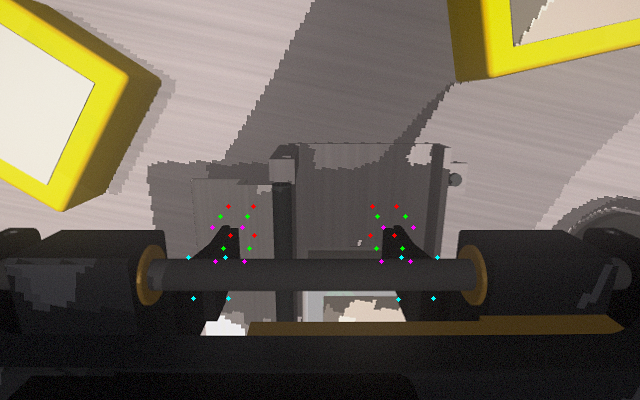

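View pics/os.png

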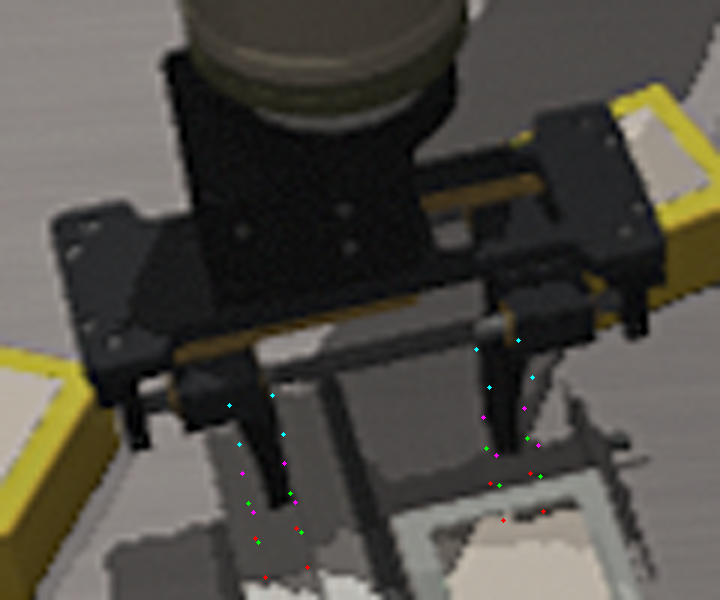

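drive_tool(moves="0 0 -0.002 0 0.17; 0 0 -0.002 0 0.17; 0 0 0 0 0.17")

```text
time: 7.92
ee_pos: [0.5212, -0.1126, 0.0211]
eef_rot: [-0.071, 0.704, 0.072, 0.703]
ft_force: [-2.3, 3.3, 5.5]
width: 0.0722
```

drive_tool(moves="0 0 -0.002 0 0.17; 0 0 -0.002 0 0.17; 0 0 0 0 0.17")

```text
time: 8.3
ee_pos: [0.5217, -0.1127, 0.0174]
eef_rot: [-0.071, 0.703, 0.072, 0.704]
ft_force: [-0.9, 2.2, 6.1]
width: 0.0721
```

drive_tool(moves="0 0 -0.003 0 0.17; 0 0 -0.003 0 0.17; 0 0 -0.003 0 0.17; 0 0 -0.002 0 0.17; 0 0 0 0 0.17")

```text
time: 8.93
ee_pos: [0.5224, -0.1136, 0.0067]
eef_rot: [-0.071, 0.703, 0.071, 0.704]
ft_force: [0.4, 0.3, 6.1]
width: 0.0725
```

```bash
python3 - <<'E'
from h import *
snap("scene","pics/scene7.png");snap("wrist","pics/wrist7.png")
crop('pics/scene7.png','pics/scene7d.png',190,120,310,290,4)
print([np.round(r.read_state()['ft_force'],1)])
E
```

```text
[array([ 0.6, -0.3,  6.5])]
```

View pics/scene7d.png

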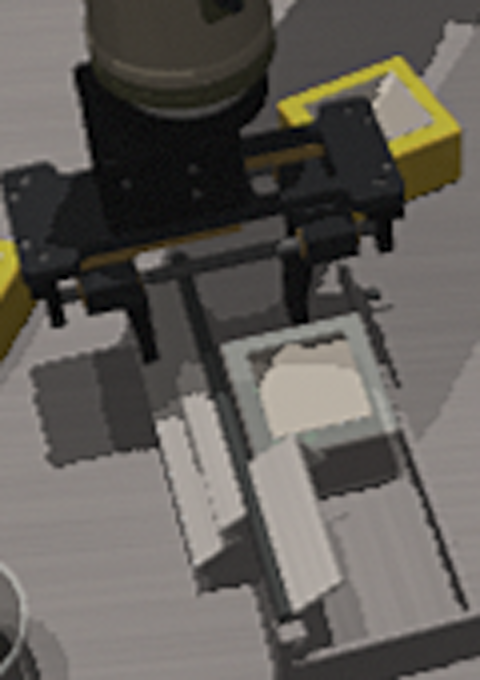

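View pics/wrist7.png

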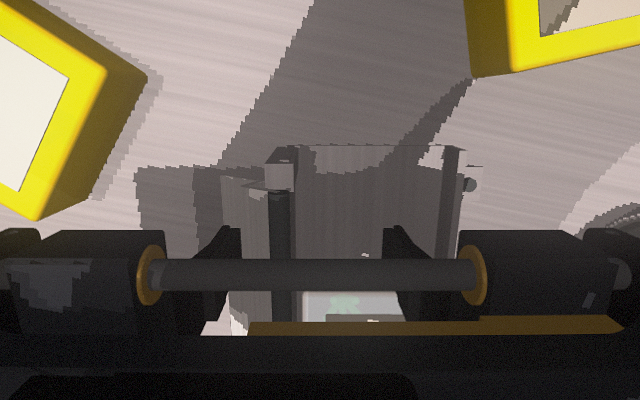

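drive_tool(moves="-0.0004 0.002 -0.002 0 0.17; -0.0004 0.002 -0.002 0 0.17; 0 0 0 0 0.17")

```text
time: 9.4
ee_pos: [0.5219, -0.1102, 0.0032]
eef_rot: [-0.072, 0.703, 0.071, 0.704]
ft_force: [-0.5, -0.1, 10.3]
width: 0.0725
```

drive_tool(moves="0 0 -0.002 0 0.17; 0 0 0 0 0.17")

```text
time: 9.65
ee_pos: [0.5226, -0.1109, 0.002]
eef_rot: [-0.072, 0.702, 0.07, 0.705]
ft_force: [-1.4, -0.8, 17.7]
width: 0.0726
```

drive_tool(moves="0 0 -0.002 0 0.17; 0 0 0 0 0.17")

```text
time: 9.9
ee_pos: [0.5233, -0.1116, 0.0007]
eef_rot: [-0.072, 0.702, 0.07, 0.706]
ft_force: [-2.0, -2.9, 24.5]
width: 0.0723
```

drive_tool(moves="0 0 0.003 0 0.17; 0 0 0 0 0.17")

```text
time: 10.15
ee_pos: [0.5223, -0.1111, 0.0022]
eef_rot: [-0.072, 0.702, 0.07, 0.705]
ft_force: [2.6, -5.0, 6.3]
width: 0.0721
```

```bash
python3 - <<'E'
from h import *
for n in("scene","top","wrist"): snap(n,f"pics/{n}8.png")
crop('pics/scene8.png','pics/scene8d.png',190,120,310,290,4)
print([np.round(r.read_state()['ft_force'],1)])
E
```

```text
[array([ 3.2, -4. ,  6.3])]
```

View pics/scene8d.png

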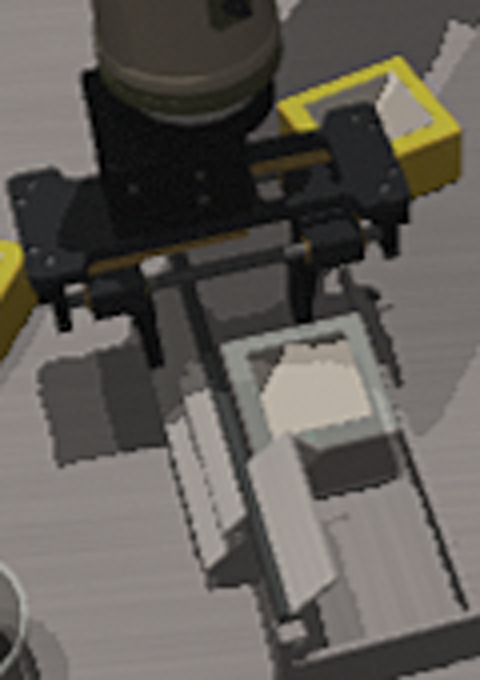

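```bash
cat >> h.py <<'E'
p=[.6267,-.0595,.2035];_c,_s=np.cos(p[2]),np.sin(p[2])
def toC(w): d=np.array(w[:2])-p[:2]; return np.round(1e3*np.array([_c*d[0]+_s*d[1],-_s*d[0]+_c*d[1]]),1)
def c2w(x,y,z): return [p[0]+(_c*x-_s*y)/1e3,p[1]+(_s*x+_c*y)/1e3,z/1e3]
def fl(x,y,z,a):
    dy,dz=y+46,z-58; return c2w(x,-46+dy*np.cos(a)-dz*np.sin(a),58+dy*np.sin(a)+dz*np.cos(a))
E
python3 - <<'E'
from h import *
S=load('pics/scene8.png')
for a in(0,.4,.5,.6,.7): print(a,np.round(np.r_[[w2px(S,fl(*P,a))[0] for P in((0,-14,59.5),(90,-14,59.5),(25,-92,47.5),(1.5,-14,34))]]-[190,120],1).ravel()*4)
print(toC(r.read_state()['ee_pos']))
E
```

```text
0 [306.  448.8 355.2 595.2 162.8 543.2 310.  482.8]
0.4 [298.4 434.8 347.6 581.6 182.4 559.6 321.6 461.6]
0.5 [294.8 431.6 344.  578.8 189.2 562.4 322.8 456.4]
0.6 [290.8 429.2 340.  576.8 196.4 564.8 323.2 451.2]
0.7 [286.4 427.2 335.2 574.8 204.4 566.4 322.4 446.4]
[-112.7  -29.5]
```

```bash
python3 - <<'E'
from h import *
from scipy.spatial.transform import Rotation as Ro
crop('pics/scene8.png','pics/scene8e.png',190,150,300,220,7)
S=load('pics/scene8.png');W=load('pics/wrist8.png')
def ray(c,uv): 
    o=np.array(c['extrinsics'])[:3,3]; return o,px2w(c,uv,0.)[0]-o
def plane(c,a,b):
    o,d=ray(c,a);_,e=ray(c,b);n=np.cross(d,e);n/=np.linalg.norm(n);return n,n@o
for sp in(((227.5,190),(266,182.5)),):
  for wp in(((200,262),(440,262)),((200,275),(440,275)),((200,290),(440,290))):
    n1,d1=plane(S,*sp);n2,d2=plane(W,*wp)
    for y in(-60,0):
        # point at channel y: 
        A=np.array([n1,n2,[-_s,_c,0]]) if 0 else None
        c,s=np.cos(p[2]),np.sin(p[2])
        A=np.array([n1,n2,[-s,c,0]]);b=[d1,d2,y/1e3+(-s*p[0]+c*p[1])]
        P=np.linalg.solve(A,b);print(wp[0][1],y,toC(P),round(P[2]*1e3))
E
```

```text
262 -60 [-124.7  -60. ] 70
262 0 [-123.8    0. ] 68
275 -60 [-121.2  -60. ] 73
275 0 [-120.2    0. ] 72
290 -60 [-117.3  -60. ] 77
290 0 [-116.3    0. ] 76
```

View pics/scene8e.png

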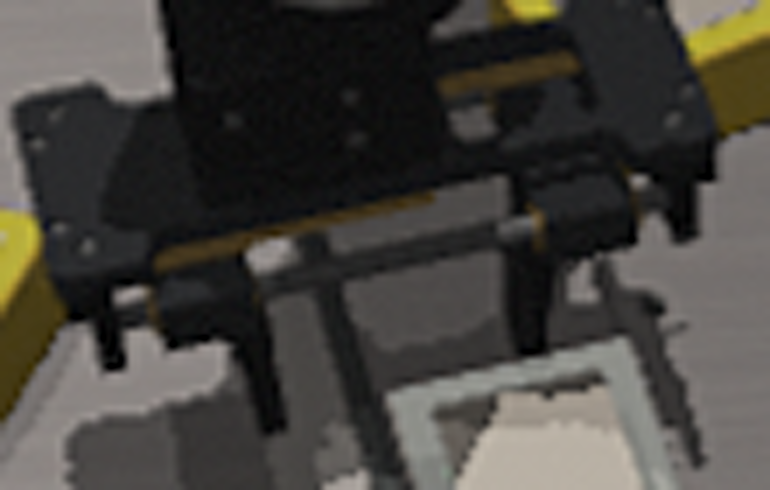

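```bash
python3 - <<'E'
from h import *
S=load('pics/scene8.png');W=load('pics/wrist8.png')
c,s=np.cos(p[2]),np.sin(p[2])
def ray(c,uv): 
    o=np.array(c['extrinsics'])[:3,3]; return o,px2w(c,uv,0.)[0]-o
def plane(c,a,b):
    o,d=ray(c,a);_,e=ray(c,b);n=np.cross(d,e);n/=np.linalg.norm(n);return n,n@o
for nm,sp in(("bot",((160,268),(435,200))),("top",((160,252),(435,190)))):
  for r_ in (322,334):
    n1,d1=plane(S,*[np.array(q)/7+[190,150] for q in sp]);n2,d2=plane(W,(260,r_),(500,r_-2))
    A=np.array([n1,n2,[-s,c,0]]);b=[d1,d2,-.030+(-s*p[0]+c*p[1])]
    P=np.linalg.solve(A,b);print(nm,r_,toC(P),round(P[2]*1e3))
# heights at assumed x for scene features
for nm,uv in(("legL",(112,368)),("legR",(685,240)),("blockL bottom",(170,345)),("plate front bottom",(350,232)),("blockR bottom",(600,250))):
  for x in(-135,-120,-105,-75):
    o,d=ray(S,np.array(uv)/7+[190,150]); 
    t=((x/1e3+c*p[0]+s*p[1])-(c*o[0]+s*o[1]))/(c*d[0]+s*d[1]);P=o+t*d;print(nm,toC(P),round(P[2]*1e3),end=' | ')
  print()
E
```

```text
bot 322 [-116.5  -30. ] 95
bot 334 [-114.  -30.] 97
top 322 [-118.5  -30. ] 97
top 334 [-116.  -30.] 100
legL [-135.  -112.8] 36 | legL [-120. -113.] 52 | legL [-105.  -113.2] 68 | legL [ -75.  -113.7] 101 | 
legR [-135.    67.7] 34 | legR [-120.    63.9] 50 | legR [-105.    60.1] 67 | legR [-75.   52.5] 99 | 
blockL bottom [-135.   -94.5] 40 | blockL bottom [-120.   -95.1] 56 | blockL bottom [-105.   -95.7] 72 | blockL bottom [-75.  -96.8] 105 | 
plate front bottom [-135.   -35.7] 71 | plate front bottom [-120.   -37.5] 86 | plate front bottom [-105.   -39.2] 102 | plate front bottom [-75.  -42.7] 133 | 
blockR bottom [-135.    40.3] 38 | blockR bottom [-120.    37.1] 54 | blockR bottom [-105.    33.8] 71 | blockR bottom [-75.   27.3] 103 |
```

View pics/wrist8.png

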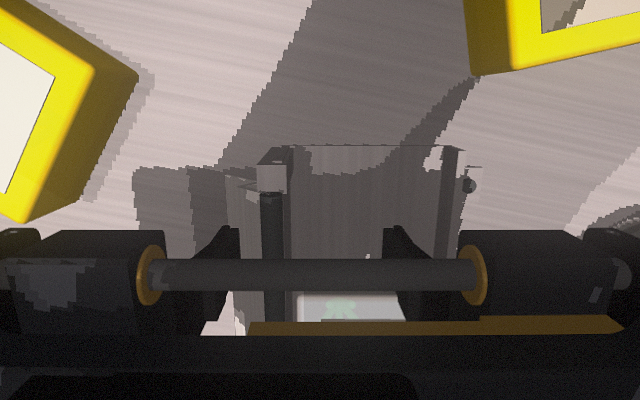

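drive_tool(moves="-0.001 0 -0.0005 -3 0.16; -0.001 0 0 -3 0.14; -0.001 0 0 -3 0.12; -0.001 0 0 -3 0.1; 0 0 0 -3 0.08; 0 0 0 0 0.08; 0 0 0 0 0.08")

```text
time: 11.18
ee_pos: [0.5193, -0.1105, 0.002]
eef_rot: [0.02, 0.705, -0.022, 0.709]
ft_force: [4.7, -2.6, 8.1]
width: 0.0801
```

```bash
python3 - <<'E'
from h import *
for n in("scene","top","wrist"): snap(n,f"pics/{n}9.png")
crop('pics/scene9.png','pics/scene9d.png',190,120,310,290,4)
print(toC(r.read_state()['ee_pos']),[np.round(r.read_state()['ft_force'],1)])
E
```

```text
[-115.5  -28.2] [array([ 5.5, -3. ,  9.2])]
```

View pics/scene9d.png

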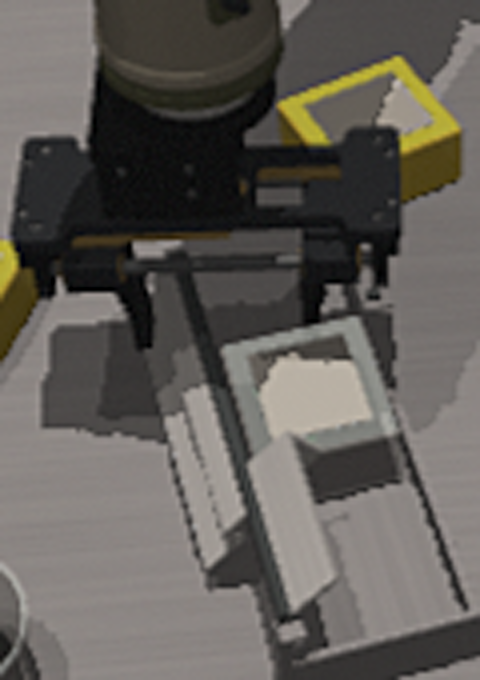

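View pics/wrist9.png

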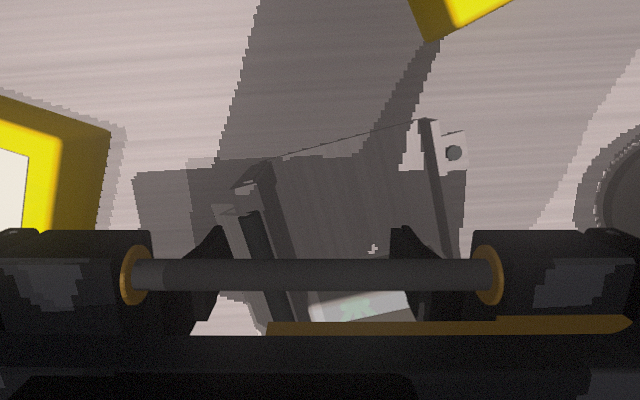

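drive_tool(moves="0.0049 0.001 0 0 0.08; 0.0049 0.001 0 0 0.08; 0.0049 0.001 0 0 0.08; 0.0049 0.001 0 0 0.08; 0 0 0 0 0.08")

```text
time: 11.95
ee_pos: [0.5331, -0.109, 0.0003]
eef_rot: [0.021, 0.708, -0.023, 0.705]
ft_force: [-11.6, -9.8, 12.5]
width: 0.0802
```

```bash
python3 - <<'E'
from h import *
for n in("scene","top","wrist"): snap(n,f"pics/{n}10.png")
crop('pics/scene10.png','pics/scene10d.png',190,120,310,290,4)
print(toC(r.read_state()['ee_pos']),[np.round(r.read_state()['ft_force'],1)])
E
```

```text
[-101.7  -29.6] [array([-10.4,  -9.3,  10.7])]
```

View pics/scene10d.png

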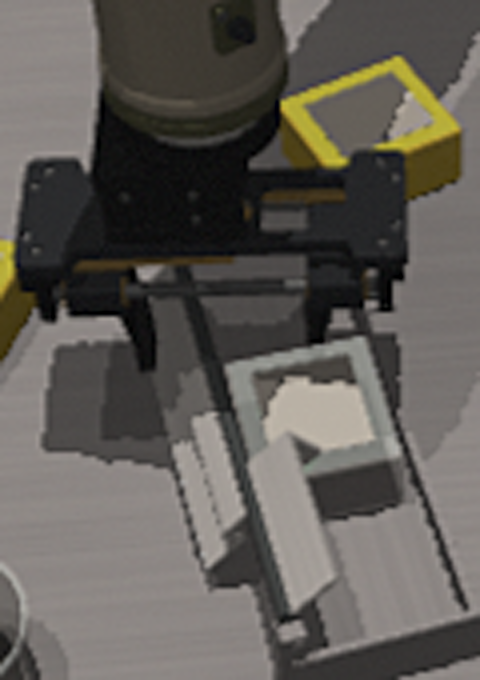

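drive_tool(moves="0.0049 0.0012 0 0 0.08; 0.0049 0.0012 0 0 0.08; 0.0049 0.0012 0 0 0.08; 0.0049 0.0012 0 0 0.08; 0.0049 0.001 0 0 0.08; 0.0049 0.001 0 0 0.08; 0 0 0 0 0.08")

```text
time: 12.98
ee_pos: [0.5627, -0.1029, 0.0003]
eef_rot: [0.021, 0.708, -0.024, 0.705]
ft_force: [-10.0, -10.6, 9.9]
width: 0.0801
```

```bash
python3 - <<'E'
from h import *
for n in("scene","top","wrist"): snap(n,f"pics/{n}11.png")
crop('pics/scene11.png','pics/scene11d.png',190,120,310,290,4)
print(toC(r.read_state()['ee_pos']),[np.round(r.read_state()['ft_force'],1)])
E
```

```text
[-71.5 -29.6] [array([-9.9, -9.9, 10. ])]
```

View pics/scene11d.png

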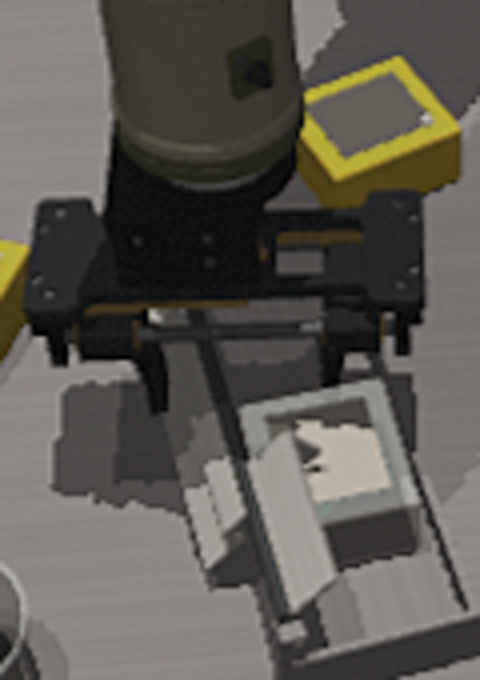

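drive_tool(moves="0.0049 0.001 0 0 0.08; 0.0049 0.001 0 0 0.08; 0.0049 0.001 0 0 0.08; 0.0049 0.001 0 0 0.08; 0.0049 0.001 0 0 0.08; 0.0049 0.001 0 0 0.08; 0.0049 0.001 0 0 0.08; 0.0049 0.001 0 0 0.08; 0 0 0 0 0.08")

```text
time: 14.25
ee_pos: [0.6021, -0.095, 0.0004]
eef_rot: [0.021, 0.708, -0.024, 0.705]
ft_force: [-9.2, -9.7, 9.7]
width: 0.0801
```

```bash
python3 - <<'E'
from h import *
for n in("scene","top","wrist"): snap(n,f"pics/{n}12.png")
crop('pics/scene12.png','pics/scene12d.png',190,120,310,290,4)
print(toC(r.read_state()['ee_pos']),[np.round(r.read_state()['ft_force'],1)])
E
```

```text
[-31.3 -29.8] [array([-8.9, -9. ,  9.5])]
```

View pics/scene12d.png

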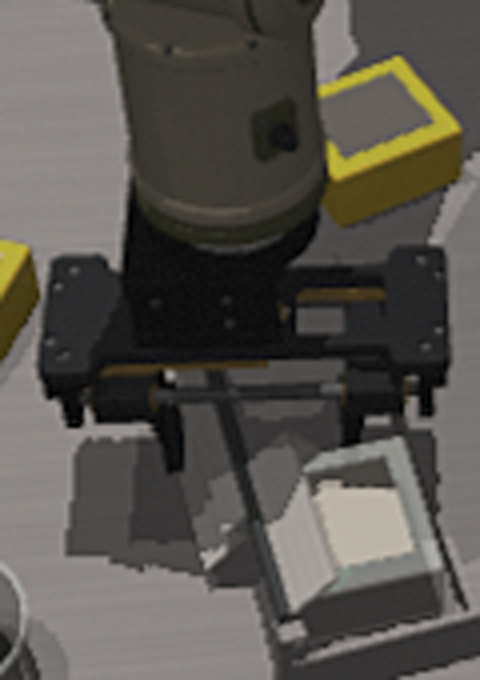

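View pics/wrist12.png

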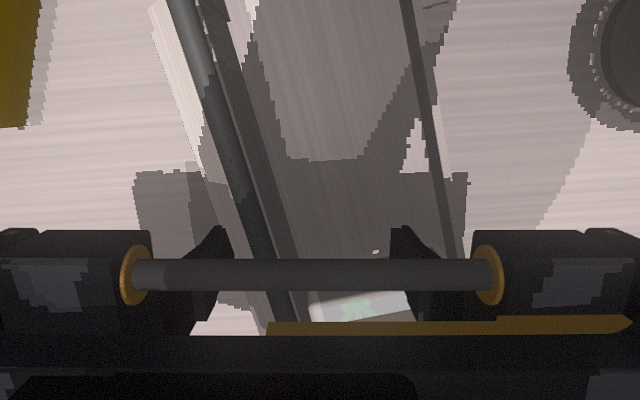

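drive_tool(moves="0.0029 0.0006 0 0 0.08; 0.0029 0.0006 0 0 0.08; 0.0029 0.0006 0 0 0.08; 0.0029 0.0006 0 0 0.08; 0 0 0 0 0.08")

```text
time: 15.02
ee_pos: [0.6136, -0.0927, 0.0004]
eef_rot: [0.021, 0.708, -0.024, 0.705]
ft_force: [-8.9, -9.6, 8.5]
width: 0.08
```

drive_tool(moves="0.002 0.0004 0 0 0.08; 0.002 0.0004 0 0 0.08; 0 0 0 0 0.08")

```text
time: 15.4
ee_pos: [0.6176, -0.0919, 0.0004]
eef_rot: [0.021, 0.708, -0.024, 0.705]
ft_force: [-10.6, -10.1, 9.8]
width: 0.0804
```

```bash
python3 - <<'E'
from h import *
for n in("scene","top","wrist"): snap(n,f"pics/{n}13.png")
crop('pics/scene13.png','pics/scene13d.png',190,160,320,310,4)
print(toC(r.read_state()['ee_pos']),[np.round(r.read_state()['ft_force'],1)])
E
```

```text
[-15.5 -29.9] [array([ -9.4, -10.7,   8.7])]
```

View pics/scene13d.png

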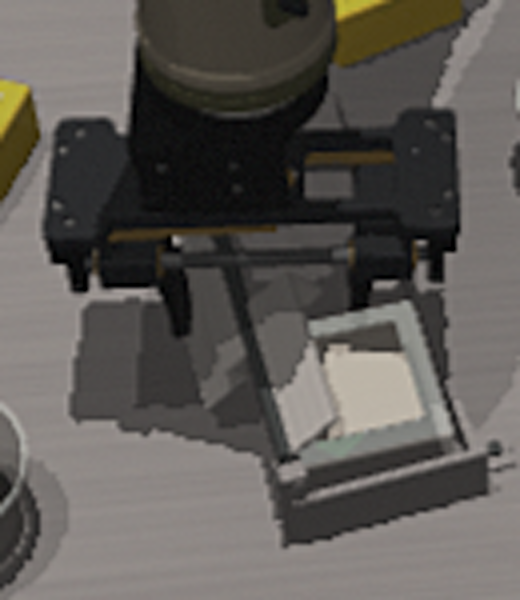

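Close to the stop, a few mm remain. Continue in small steps, watching the force.

drive_tool(moves="0.002 0.0004 0 0 0.08; 0.002 0.0004 0 0 0.08; 0 0 0 0 0.08")

```text
time: 15.92
ee_pos: [0.6215, -0.0911, 0.0004]
eef_rot: [0.021, 0.708, -0.024, 0.705]
ft_force: [-9.8, -8.8, 10.4]
width: 0.0803
```

drive_tool(moves="0.002 0.0004 0 0 0.08; 0 0 0 0 0.08")

```text
time: 16.18
ee_pos: [0.6231, -0.0908, 0.0004]
eef_rot: [0.021, 0.709, -0.024, 0.705]
ft_force: [-12.2, -9.2, 10.9]
width: 0.0803
```

drive_tool(moves="0.002 0.0004 0 0 0.08; 0 0 0 0 0.08")

```text
time: 16.42
ee_pos: [0.6232, -0.0908, 0.0003]
eef_rot: [0.021, 0.71, -0.024, 0.704]
ft_force: [-20.6, -10.2, 18.5]
width: 0.0802
```

drive_tool(moves="0.002 0.0004 0 0 0.08; 0 0 0 0 0.08; 0 0 0 0 0.08")

```text
time: 16.8
ee_pos: [0.6233, -0.0908, 0.0002]
eef_rot: [0.021, 0.711, -0.024, 0.702]
ft_force: [-29.6, -10.2, 25.6]
width: 0.0802
```

```bash
python3 - <<'E'
from h import *
for n in("scene","top","wrist"): snap(n,f"pics/{n}14.png")
crop('pics/scene14.png','pics/scene14d.png',190,160,320,310,4)
crop('pics/top14.png','pics/top14d.png',310,120,420,255,4)
print(toC(r.read_state()['ee_pos']),[np.round(r.read_state()['ft_force'],1)])
E
```

```text
[ -9.7 -30. ] [array([-30.4, -10. ,  25.6])]
```

View pics/scene14d.png

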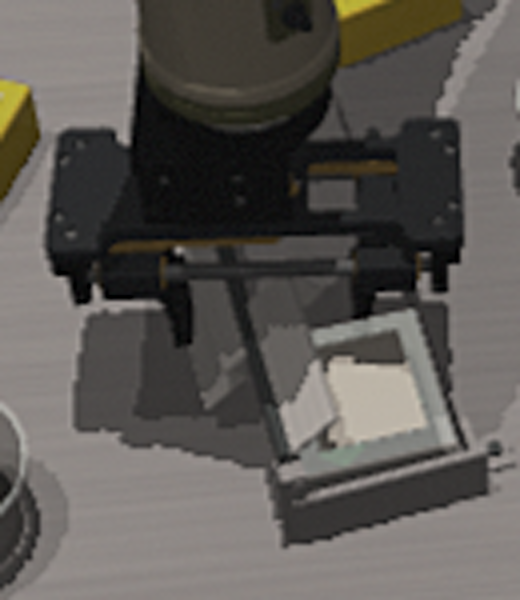

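View pics/wrist14.png

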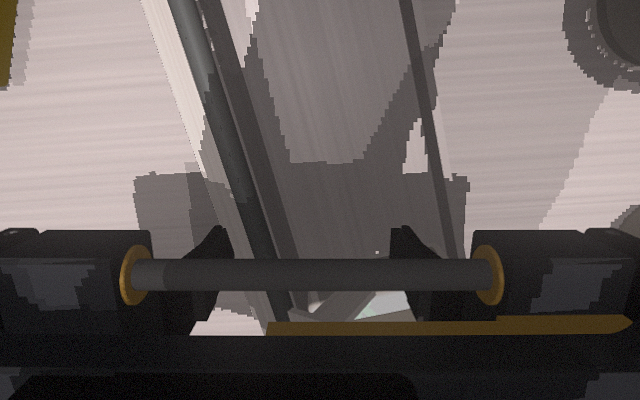

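View pics/top14d.png

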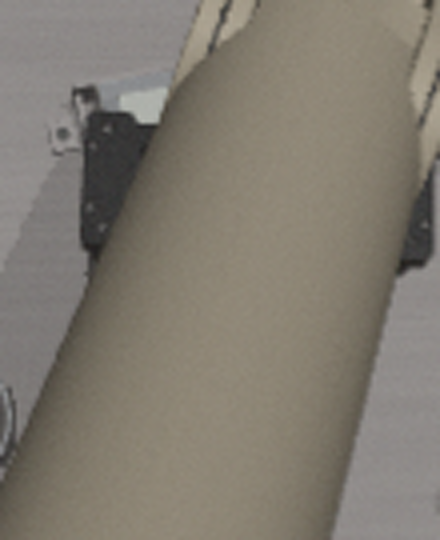

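```bash
python3 - <<'E'
from h import *
S=load('pics/scene14.png')
im=cv2.imread('pics/scene14.png');k=7
im=cv2.resize(im[220:300,240:320],None,fx=k,fy=k,interpolation=cv2.INTER_CUBIC)
f=lambda P:tuple(int(v) for v in (w2px(S,c2w(*P))[0]-[240,220])*k+3)
for col,L in(((0,0,255),[(97,-38,45),(97,38,45),(13,38,45),(13,-38,45)]),((0,255,0),[(97,-42,36),(97,42,36),(101,42,36),(101,-42,36)])):
    for i in range(4): cv2.line(im,f(L[i]),f(L[(i+1)%4]),col,1)
cv2.imwrite('pics/o14.png',im)
E
```

```text
(no output)
```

View pics/o14.png

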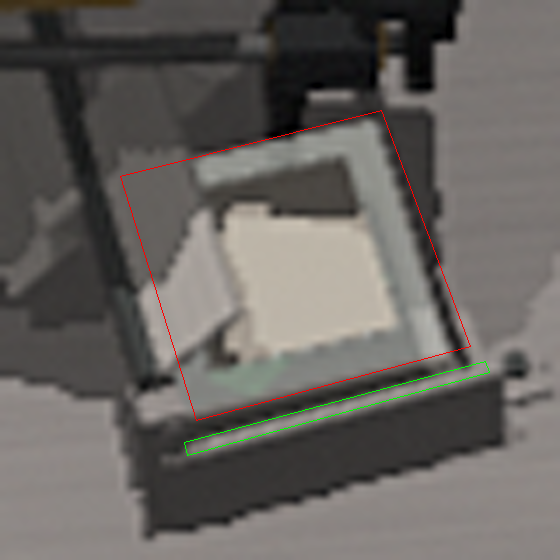

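drive_tool(moves="-0.0029 -0.0006 0 0 0.08; -0.0029 -0.0006 0 0 0.08; -0.0029 -0.0006 0 0 0.08; -0.0049 -0.001 0 0 0.08; -0.0049 -0.001 0 0 0.08; -0.0049 -0.001 0 0 0.08; -0.0049 -0.001 0 0 0.08; -0.0049 -0.001 0 0 0.08; -0.0049 -0.001 0 0 0.08; 0 0 0 0 0.08")

```text
time: 18.2
ee_pos: [0.5949, -0.0947, 0.0023]
eef_rot: [0.021, 0.705, -0.022, 0.709]
ft_force: [5.6, -3.6, 8.3]
width: 0.0801
```

```bash
python3 - <<'E'
from h import *
for n in("scene","wrist"): snap(n,f"pics/{n}15.png")
crop('pics/scene15.png','pics/scene15d.png',240,220,320,300,7)
crop('pics/wrist15.png','pics/wrist15d.png',160,120,480,340,2)
print(toC(r.read_state()['ee_pos']),[np.round(r.read_state()['ft_force'],1)])
E
```

```text
[-38.3 -28.1] [array([ 5.4, -4.3,  8.8])]
```

View pics/scene15d.png

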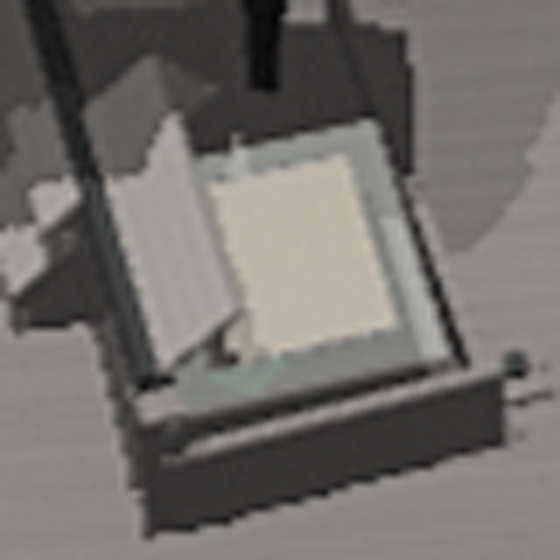

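drive_tool(moves="0 0 0.003 0 0.08; 0 0 0.003 0 0.08; 0 0 0.003 0 0.08; 0 0 0.003 0 0.08; 0 0 0.003 0 0.08; 0 0 0.003 0 0.08; 0 0 0.003 0 0.08; 0 0 0.003 0 0.08; 0 0 0.003 0 0.08; 0 0 0.005 0 0.08; 0 0 0.01 0 0.08; 0 0 0.03 0 0.08; 0 0 0.05 0 0.08; 0 0 0.06 0 0.08")

```text
time: 20.05
ee_pos: [0.5909, -0.0916, 0.1832]
eef_rot: [0.021, 0.708, -0.02, 0.706]
ft_force: [1.3, 0.5, 0.0]
width: 0.08
```

drive_tool(moves="-0.04 0 0.03 0 0.08; -0.04 0 0.02 0 0.08; -0.04 0 0 0 0.08; -0.03 0 0 0 0.08; 0 0 0 0 0.08; 0 0 0 0 0.08")

```text
time: 20.8
ee_pos: [0.4423, -0.0925, 0.2327]
eef_rot: [0.021, 0.707, -0.02, 0.707]
ft_force: [0.2, -0.6, -0.1]
width: 0.0799
```

```bash
python3 - <<'E'
from h import *
for n in("scene","top","wrist"): snap(n,f"pics/{n}16.png")
crop('pics/scene16.png','pics/scene16d.png',200,170,320,300,5)
crop('pics/top16.png','pics/top16d.png',310,120,420,255,4)
print(toC(r.read_state()['ee_pos']),[np.round(r.read_state()['ft_force'],1)])
E
```

```text
[-187.3    4.4] [array([ 0.1, -0.6, -0.7])]
```

View pics/scene16d.png

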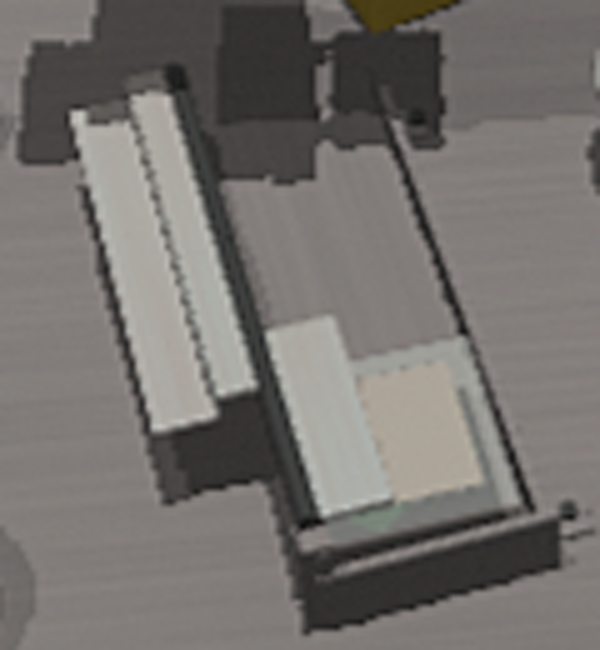

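View pics/top16d.png

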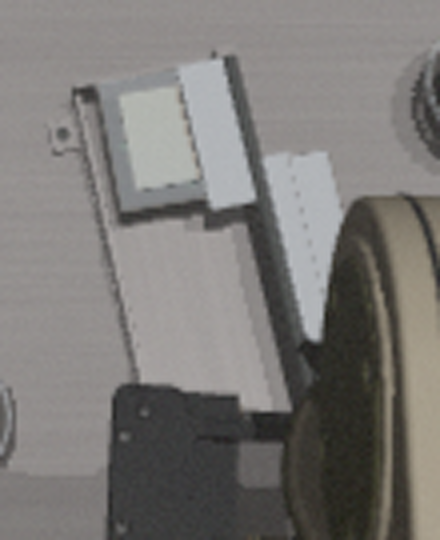

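View pics/wrist16.png

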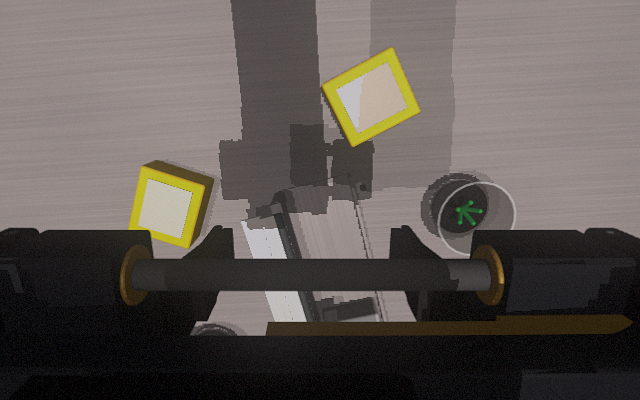

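```bash
python3 - <<'E'
from h import *
T=load('pics/top16.png');S=load('pics/scene16.png')
f=lambda c,uv,k,o,z:toC(px2w(c,np.array(uv)/k+o,z)[0])
print("top: tub rear corner",f(T,(122,212),4,[310,120],.045),"cover front",f(T,(254,205),4,[310,120],.0595),"stop top inner?",f(T,(75,90),4,[310,120],.036))
print("scene: tub rear R",f(S,(465,338),5,[200,170],.045),"front R",f(S,(522,508),5,[200,170],.045),"cover front",f(S,(336,317),5,[200,170],.0595),"stop far top",f(S,(562,518),5,[200,170],.036))
E
```

```text
top: tub rear corner [11.9 35.2] cover front [ -3.8 -39.9] stop top inner? [94.6 45.3]
scene: tub rear R [17.9 34.4] front R [101.1  31.9] cover front [  3.3 -13.5] stop far top [104.3  46.7]
```

```bash
python3 -c "
from bench import ticket
print(ticket.close_job())"
```

```text
the job is handed in; nothing more can be done
None
```

I pressed the tab with one finger until the flap reached its open stop. I then pushed the clear tub under it with the other finger to the end stop, backed off and let the flap close behind it. The job was handed in at about 21 s on the robot's clock.

**Last checks:**
- **Tub:** Near the end the push force rose from about 10 N to 30 N with no further advance. Relative to the flap's front edge, the tub's rear face read about 15 mm from each camera, against 13 mm expected. That is within what the pictures can resolve, and the tub looks square against the stop.
- **Flap:** It is shut at its original position. In the pictures it stayed fully open throughout the push.
- **Robot and bystanders:** The arm is clear, with no measurable force on it. I did not move anything near the cups, the bottle or the yellow tubs. I made no final position measurement of the bystanders.

**Disagreements:**
- **Fingertip height:** The fingertips touched the tab, and appear in the pictures, about 36 mm higher than the reported tool position and stated finger length imply. I worked from contact force and the pictures instead.
- **Camera agreement:** The two fixed cameras differed by about 4 mm along the lane.
- **Added twist:** I turned the tool 15° and widened the grip slightly, so that the gripper's cross rod would stay clear of the open flap.

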